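# Read the short parcel's label, then raise the reader to its second stop for the tall one

## Task

Book in the two parcels with the label reader on its short telescopic post. Squeeze the release pad on the reader's side and pull it up to the half-way stop, point its window straight at the middle of the shorter parcel's label and hold it steady there for two seconds; then, squeezing the release, pull it on up to the second, topmost stop and point it at the middle of the taller parcel's label. The post has no catch at the top and springs back down, so finish while still holding the reader up there, steady on the tall parcel's label; do not shift the parcels or the other things on the bench.

Things in the scene. Friction and masses are not known exactly. Their poses are not given: they have to be found in the camera images.
- reader_stand: round dark steel foot, 97 mm across and 15 mm high, too heavy to shift, carrying the upright telescopic post. Origin: centre of its underside; the post stands upright on this point, so the origin's x and y are the axis of the swivel and of the telescope. Its x axis is the way the reader looks when the swivel joint reads 0.
- swivel (a joint): turn of the whole post (32 mm aluminium tube, 41 mm black collar on top) with the reader about the upright axis, rad, positive to the left (counter-clockwise from above), -1.7 to 1.7; stays where it is left, turned by about 0.1 N m.
- mast (a joint): how far the mast with the reader is pulled up, m: 0 stowed, 0.050 half-way stop, 0.100 second (top) stop, a fixed end. A catch blocks it both ways at 0 and at 0.050 unless the release paddle is squeezed; with the paddle kept squeezed it runs on past half-way. Its weight and a return spring pull it down with 8 to 11 N; there is no catch at the top, so let go it drops back to half-way.
- reader_head: grey block, 64 mm along x, 36 along y, 56 high; black bezel, glass window and visor at +x, small round charging contact at -x. Origin: centre of its underside, on the post's axis, 137 mm above the bench when stowed. x: the way it looks, y: left. Ribbed pads (36 mm along x, 40 high, centred 30 mm above the underside) on both sides: fixed on -y, face 20.5 mm off the axis; release paddle on +y.
- release_paddle (a joint): the release, a spring push pad on the reader's +y (left) side, m: 0 out (its face 25.5 mm from the axis, so 46 mm over both pads), 0.005 pushed fully in (41 mm over both pads). Needs 2 N to start and 5 N to go fully in; above 0.0040 the catch is free. Squeezing the two pads between the fingers pushes it in.
- grip (a point): point on the post's axis midway between the two rubber pads, 30 mm above the underside of the reader and 26 mm below its top; axes as the reader's.
- window (a point): centre of the reader's glass window, 39 mm ahead of the axis, 28 mm above the reader's underside; it looks along its own x axis, z up. 165 mm above the bench when stowed, 215 mm at the half-way stop, 265 mm at the second stop.
- tall_parcel: the taller brown carton, 80 mm along x, 100 mm along y and 303 mm high, about 0.9 kg, standing loose. Origin: centre of its underside; its label is on the -x face, which looks towards the robot.
- label_tall (a point): centre of the taller parcel's white label with black bars (86 mm wide, 56 mm high), on the middle of its front face, 265 mm above the bench: the height of the window at the second stop.
- short_parcel: the shorter, wider brown carton, 85 mm along x, 120 mm along y and 252 mm high, about 0.9 kg, standing loose beside the tall one (they swap places). Origin: centre of its underside; its label is on the -x face, which looks towards the robot.
- label_short (a point): centre of the shorter parcel's label, of the same kind and size, on the middle of its front face, 215 mm above the bench: the height of the window at the half-way stop.
- tape_clear: roll of tape 90 mm across, 48 mm high; leave alone
- card_deck: stack of blank cards 66 x 95 x 16 mm; leave alone
- blade_pack: small flat packet 32 x 60 x 14 mm; leave alone
- loupe: black stand magnifier, 36 mm across, 42 mm high; leave alone
- marker_orange: marker 138 mm long, 15 mm thick; leave alone
- marker_blue: marker 138 mm long, 15 mm thick; leave alone

How it is judged:
By the outcome, as a careful person would: the job done as asked, in the order asked, and still so for the second after the job is handed in, while the arm keeps its last pose, push and grip.
It also fails if it takes over 42 s, if anything falls off the work surface, if the arm or the gripper's body presses on something with over 40 N, if the wrist force passes 120 N, or if a joint passes its speed limit or range.

## Robot

A 7-joint arm with a two-finger parallel gripper is mounted at the origin on a cart in front of the work surface, level with it; the furniture and walls round the work are solid. World frame = base frame: x ahead of the robot, y to its left, z up, the work surface at z = 0. Lengths are in m, angles in rad, forces in N, time in s.
With the tool pointing down it reaches from about 0.35 to 0.9 m from the base axis. Payload 8.1 kg.
Tool frame: the origin (TCP) lies at the very end of the fingers, on their centre line; the grasp point (between the pads) lies 19 mm behind it (arm.tcp_to_grasp is the distance from the TCP to the grasp point, in m); z points along the fingers, y is the line along which they close (so a half turn about z gives the same grasp; the last joint's range is limited). The gripper opens to 92 mm and grips with 3 to 60 N. Pads are 19 mm wide; open, the fingers measure 130 mm over their backs; the gripper's body (75 mm by 190 mm) begins 47 mm behind the grasp point.
Start: joints at [-1.398, 0.434, 0.025, 1.573, -0.012, 1.134, -0.075], TCP at [0.17, 0.601, 0.227] pointing down, gripper open.
Joint ranges: [-2.62, 2.62], [-0.44, 2.09], [-1.27, 1.32], [0.08, 2.57], [-1.32, 4.46], [0.12, 2], [-2.74, 2.74]. Speed limits (rad/s): [2.22, 2.22, 3.01, 3.01, 3.14, 3.14, 3.14].

## Interface

Orientations are given as a rotation vector (axis times angle).
In Python, from cell import arm gives the robot as it stands.
- The arm moves only by the shell command python3 nudge.py 'ROWS' [FORCE]. ROWS is a JSON object with one list for each field, all of the same length, 1 to 10, a row being the entries at one place: tx, ty, tz (the shift in shares of the most that a row can go, 1 being 50 mm), turn (a turn about the tool's z in rad), finger_gap (the opening from 0.0 (shut) to 1.0 (fully open)); each row shifts and turns the commanded pose from where the row before left it, along the tool's axes as they then stand; what a row does not reach is not made up. A row lasts 1/10 s, in which the tool goes at most 0.05 m and 0.15 rad, less where a joint would pass 70% of its speed; a pose out of reach is approached as far as the arm can. The fingers move at their own pace and stop on an object; FORCE is the grip in N (left out, the last holds). Time passes only in rows, so rows that do not move let the fingers close. It prints the time, the measured TCP pose, the force, the opening and the grip force at its end. Input that does not fit is refused with a message, and nothing moves.
- arm.observe(): the state, without advancing time (a new reading comes with each control period).
- arm.get_image(name): name is "scene" or "top" or "wrist"; returns a dict with "image" (480x640x3 uint8, blue, green, red), "fx", "fy", "cx", "cy" (pixels), "distortion" ([k1, k2, p1, p2, k3] as OpenCV has them; the pictures are not rectified), "cam_to_world" (4x4, takes a point from camera to world coordinates); the wrist camera has in their place "mount" (4x4, takes a point from camera to tool coordinates, whose origin is the TCP and whose axes are the flange's). Camera axes: x right, y down, z forward; pixel columns grow to the right and rows downward; lengths in m; the calibration is good to about 2 mm. A picture is of the moment at which its call begins: read the wrist's pose just before it. There is no depth.
- arm.sign_off(): hands the job in; it is judged then, once.
The state is a dict: "clock": time; "joints": joint angles; "dq": joint speeds; "joint_efforts": joint torques, N m; "position": TCP position; "ee_rot": TCP orientation; "force": force on the tool from outside, world axes, zero at the start; "ft_torque": the same for the moment, N m; "width": opening from 0.0 (shut) to 1.0 (fully open); "gripper_force": force on a finger pad.
Only numpy, scipy, OpenCV 4.12 (cv2) and the standard library are available. Lean on these libraries where they do the work, as an engineer would, in place of code of your own. Each camera call takes 0.05 s, during which the arm holds its last target. There are 200 camera calls.

## Working session

There is one attempt and no reset: what is moved stays moved. The work goes in short steps, Python scripts to look and compute and a shell command to move; the robot and the scene stay as the last step left them, time stands still between calls to the robot, and variables do not carry over. Pictures are saved under pics/ and viewed, at most 10 in all, crops included, and the job is handed in when it is done.

```bash
ls; mkdir -p pics
python3 - <<'E'
from cell import arm
import cv2,numpy as np,pickle
o=arm.observe();print({k:np.round(v,3) for k,v in o.items()})
d={}
for n in("scene","top"):
    g=arm.get_image(n);d[n]=g;cv2.imwrite(f"pics/{n}0.png",g["image"]);print(n,g["fx"],g["cx"],g["cy"],g["distortion"],np.round(g["cam_to_world"],3))
pickle.dump(d,open("v0.pkl","wb"))
E
```

```text
cell.py
nudge.py
pics
{'clock': np.float64(0.0), 'joints': array([-1.398,  0.435,  0.025,  1.574, -0.012,  1.134, -0.075]), 'dq': array([ 0.   , -0.   , -0.001, -0.001,  0.   ,  0.   , -0.   ]), 'joint_efforts': array([-1.0000e-03, -6.6784e+01,  9.8500e-01, -3.1445e+01, -6.0000e-02,
        4.3000e-02,  0.0000e+00]), 'position': array([0.17 , 0.601, 0.226]), 'ee_rot': array([-4.320e-01, -3.112e+00,  3.000e-03]), 'force': array([-0.152, -1.219, -0.271]), 'ft_torque': array([-0.   ,  0.035,  0.012]), 'gripper_force': np.float64(0.0), 'width': np.float64(1.0)}
scene 562.8528823635471 321.97231038615547 238.75246366599643 [-0.08466595  0.          0.          0.          0.        ] [[ 0.849 -0.305  0.431  0.019]
 [-0.528 -0.523  0.669 -0.63 ]
 [ 0.021 -0.796 -0.605  0.964]
 [ 0.     0.     0.     1.   ]]
top 497.7203449283268 316.6996734524257 248.40251450855723 [0.02563786 0.         0.         0.         0.        ] [[-0.012 -0.975  0.224  0.272]
 [-1.     0.011 -0.005  0.216]
 [ 0.002 -0.224 -0.975  1.481]
 [ 0.     0.     0.     1.   ]]
```

View pics/scene0.png

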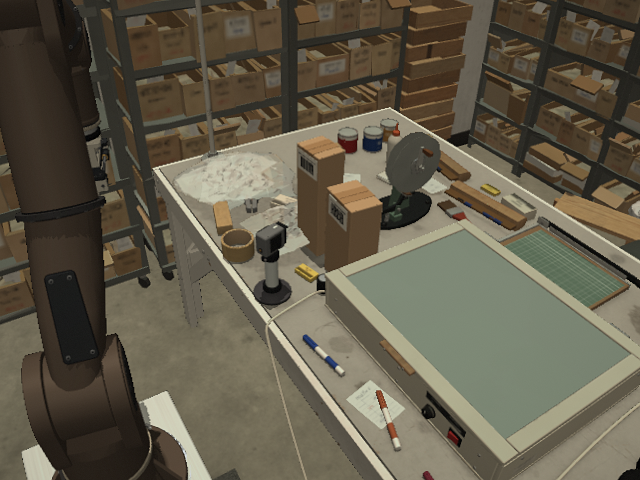

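View pics/top0.png

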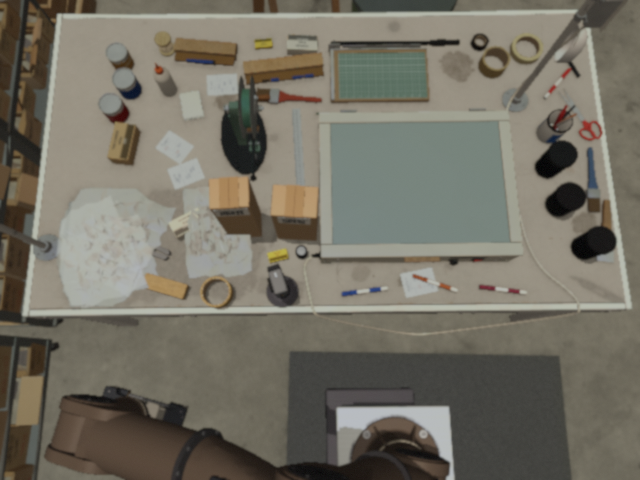

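Scene: the reader is at about (270,240) with its foot at (272,290). The tall parcel is at (320,195) and the short one at (352,225). Top: the reader is at (278,285), the tall parcel's roof at (230,192), the short one's at (296,198). I'll zoom in for precise pixels.

Run:
```python
import cv2,pickle
d=pickle.load(open("v0.pkl","rb"))
a=d["top"]["image"][165:315,190:340];b=d["scene"]["image"][130:310,220:400]
cv2.imwrite("pics/topz.png",cv2.resize(a,(600,600),interpolation=cv2.INTER_CUBIC))
cv2.imwrite("pics/scz.png",cv2.resize(b,(600,600),interpolation=cv2.INTER_CUBIC))
```

```text
(no output)
```

View pics/topz.png

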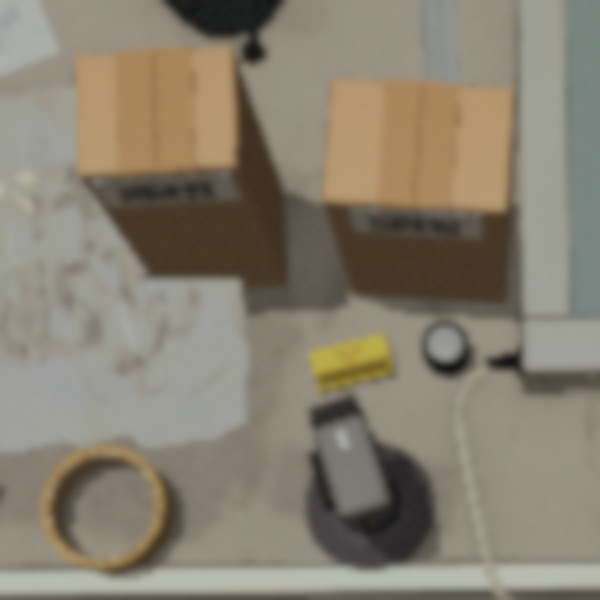

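View pics/scz.png

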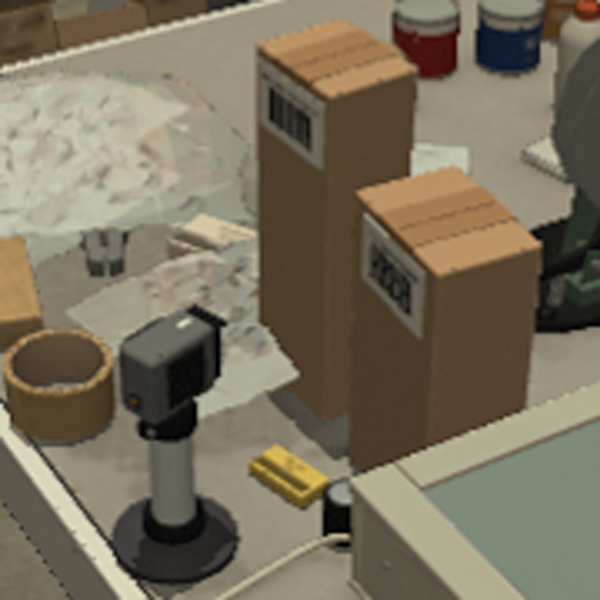

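Top crop: the tall roof's front edge runs (82,176)–(236,166) and the short roof's front edge (325,203)–(506,212). The foot's centre is at (370,504), and the head points from (365,510) to (333,405). Scene crop: the tall label's corners are (260,72), (324,112), (324,170), (260,125). The short label's are (362,212), (425,262), (422,337), (362,285).

```bash
cat > h.py <<'E'
import cv2,numpy as np,pickle
d=pickle.load(open("v0.pkl","rb"))
def ray(g,p):
    K=np.array([[g["fx"],0,g["cx"]],[0,g["fy"],g["cy"]],[0,0,1]])
    q=cv2.undistortPoints(np.float64([[p]]),K,np.float64(g["distortion"]))[0,0]
    T=np.array(g["cam_to_world"]);return T[:3,3],T[:3,:3]@np.r_[q,1]
def onz(n,p,z,g=None):
    c,v=ray(g or d[n],p);return c+v*(z-c[2])/v[2]
def proj(g,P):
    T=np.linalg.inv(g["cam_to_world"]);K=np.array([[g["fx"],0,g["cx"]],[0,g["fy"],g["cy"]],[0,0,1]])
    return cv2.projectPoints(np.float64(P).reshape(-1,3),cv2.Rodrigues(T[:3,:3])[0],T[:3,3],K,np.float64(g["distortion"]))[0][:,0]
tz=lambda U:((U[0]+.5)/4-.5+190,(U[1]+.5)/4-.5+165)
sz=lambda U:((U[0]+.5)*.3-.5+220,(U[1]+.5)*.3-.5+130)
E
python3 - <<'E'
from h import *
np.set_printoptions(precision=4,suppress=True)
for n,z,F in (("tall",.303,[(82,176),(236,166),(236,48),(77,57)]),("short",.252,[(325,203),(506,212),(514,88),(334,80)])):
    P=[onz("top",tz(u),z) for u in F];print(n,np.array(P)[:,:2].tolist() and np.round(P,4)[:,:2],np.linalg.norm(P[0]-P[1]),np.linalg.norm(P[1]-P[2]),"front mid",(P[0]+P[1])/2,"mean",np.mean(P,0))
for n,z,F in (("tall",.303,[(258,46),(327,97),(416,70),(343,22)]),("short",.252,[(357,194),(432,277),(540,242),(452,168)])):
    P=[onz("scene",sz(u),z) for u in F];print("scene",n,np.round(P,4)[:,:2],np.linalg.norm(P[0]-P[1]),np.linalg.norm(P[1]-P[2]),"front",(P[0]+P[1])/2,"mean",np.mean(P,0))
print("labels scene centre",onz("scene",sz((292,120)),.265),onz("scene",sz((393,274)),.215))
print("foot",onz("top",tz((370,504)),.012),onz("scene",sz((175,536)),.012))
for u in((340,520),(390,502),(365,511),(333,405),(311,409),(355,398)):print("head",u,onz("top",tz(u),.193)[:2])
E
```

```text
tall [[0.6458 0.4722]
 [0.6513 0.3774]
 [0.7287 0.3788]
 [0.7237 0.478 ]] 0.09493687569935795 0.07740183470866836 front mid [0.6486 0.4248 0.303 ] mean [0.6874 0.4266 0.303 ]
short [[0.6422 0.3268]
 [0.6349 0.2106]
 [0.7189 0.2044]
 [0.7257 0.3216]] 0.11648535706905738 0.08422880441735596 front mid [0.6386 0.2687 0.252 ] mean [0.6804 0.2659 0.252 ]
scene tall [[0.645  0.4673]
 [0.6491 0.375 ]
 [0.7273 0.3771]
 [0.7213 0.4692]] 0.09239909296356186 0.07828710132798089 front [0.647  0.4211 0.303 ] mean [0.6857 0.4221 0.303 ]
scene short [[0.6425 0.3217]
 [0.6304 0.2084]
 [0.7189 0.2062]
 [0.7218 0.3173]] 0.1139626150368051 0.08857828061478265 front [0.6364 0.2651 0.252 ] mean [0.6784 0.2634 0.252 ]
labels scene centre [0.6444 0.4159 0.265 ] [0.6403 0.2689 0.215 ]
foot [0.4814 0.3131 0.012 ] [0.4786 0.3051 0.012 ]
head (340, 520) [0.4454 0.3206]
head (390, 502) [0.4567 0.2881]
head (365, 511) [0.451  0.3044]
head (333, 405) [0.5214 0.3257]
head (311, 409) [0.5189 0.3401]
head (355, 398) [0.526  0.3113]
```

Estimates: stand axis about (0.481,0.311), reader yaw about 0.3, short label (0.637,0.267), tall label (0.648,0.422). The parcel sizes and heights come out right. Next I'll work out the tool-frame move to a hover over the reader.

```bash
cat > go.py <<'E'
import sys,numpy as np
from scipy.spatial.transform import Rotation as R
from cell import arm
np.set_printoptions(precision=4,suppress=True)
def togo(x,y,z,yaw):
    o=arm.observe();r=R.from_rotvec(o["ee_rot"]).as_matrix();p=np.array(o["position"])
    look=np.arctan2(r[1,0],r[0,0])            # heading of tool x
    t=(look-yaw+np.pi/2)%np.pi-np.pi/2        # turn about tool z (down): + lowers heading; modulo pi
    dl=r.T@(np.array([x,y,z])-p)
    print("pos",p,"headings x",round(look,4),"tool",dl,"turn",round(t,4),"tilt",r[:,2],"j7",round(o["joints"][6],3),"F",np.array(o["force"]),"w",round(o["width"]*92,1),"gf",round(o["gripper_force"],1),"t",o["clock"])
if __name__=="__main__": togo(*map(float,sys.argv[1:]))
E
python3 go.py .481 .311 .27 .30
```

```text
pos [0.1701 0.6009 0.226 ] headings x 2.8657 tool [-0.3781 -0.1943 -0.0436] turn -0.5759 tilt [-0.0002 -0.0014 -1.    ] j7 -0.075 F [-1.1065 -1.3147 -0.6848] w 92.1 gf 0.0 t 0.1
```
Go up first 0.045, then translate -0.378,-0.194 with rows. After turning axes change; translate first w/o turn then turn. 10 rows: -0.042,-0.0216 x9.

The manual's scale: shifts go in shares of 50 mm. Converting my numbers, -0.045 m is -0.9, -0.042 m is -0.84.

```bash
python3 nudge.py '{"tx": [0,-0.84,-0.84,-0.84,-0.84,-0.84,-0.84,-0.84,-0.84,-0.84],"ty": [0,-0.432,-0.432,-0.432,-0.432,-0.432,-0.432,-0.432,-0.432,-0.432],"tz": [-0.9,0,0,0,0,0,0,0,0,0],"turn": [0,0,0,0,0,0,0,0,0,0],"finger_gap": [1,1,1,1,1,1,1,1,1,1]}' && python3 nudge.py '{"tx": [0,0,0,0,0],"ty": [0,0,0,0,0],"tz": [0,0,0,0,0],"turn": [-0.144,-0.144,-0.144,-0.144,0],"finger_gap": [1,1,1,1,1]}'; python3 go.py .481 .311 .27 .30
```

Run:
```python
from cell import arm
import cv2,pickle
o=arm.observe();g=arm.get_image("wrist");g["o"]=o;pickle.dump(g,open("w1.pkl","wb"));cv2.imwrite("pics/w1.png",g["image"])
```

```text
clock: 1.1
position: [0.4819, 0.3097, 0.2715]
ee_rot: [-0.432, -3.111, 0.0]
force: [0.0, 0.2, -0.1]
width: 0.999
gripper_force: 0.0
clock: 1.6
position: [0.4808, 0.3111, 0.2714]
ee_rot: [0.473, -3.105, 0.0]
force: [0.2, -0.9, 0.8]
width: 1.0
gripper_force: 0.0
pos [0.4808 0.3111 0.2714] headings x -2.8393 tool [-0.0001 -0.0001  0.0014] turn 0.0023 tilt [-0.0007 -0.0004 -1.    ] j7 1.232 F [ 0.216  -0.8886  0.7513] w 92.0 gf 0.0 t 1.6
```

View pics/w1.png

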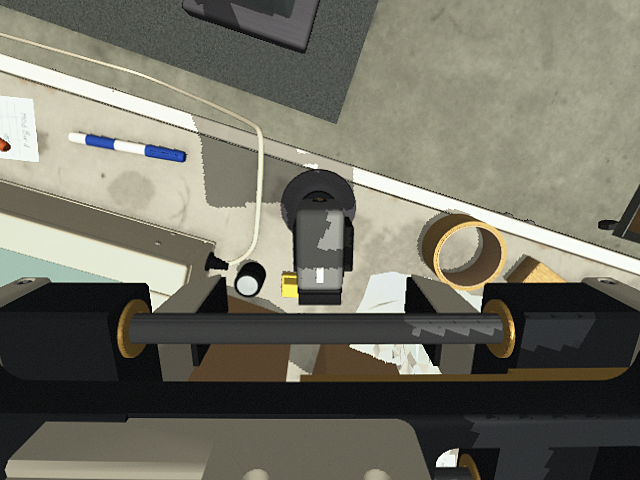

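The wrist view shows the head's back edge at (301..344, 210) and the bezel front at (299..341, 303). The foot disc spans u 281..356 with its top at v 169. I'll convert these to world coordinates.

Run:
```python
from h import *
from scipy.spatial.transform import Rotation as R
np.set_printoptions(precision=4,suppress=True)
g=pickle.load(open("w1.pkl","rb"));T=np.eye(4);T[:3,:3]=R.from_rotvec(g["o"]["ee_rot"]).as_matrix();T[:3,3]=g["o"]["position"]
g["cam_to_world"]=T@np.array(g["mount"])
print(g["cam_to_world"],g["fx"],g["distortion"])
for p in((301,210),(344,210),(299,290),(341,290),(320,278)):print(p,onz(0,p,.193,g)[:2])
for p in((281,205),(356,205),(318,169)):print("foot",p,onz(0,p,.015,g)[:2])
im=g["image"]
cr=im[150:310,240:400].copy()
S=5;big=cv2.resize(cr,None,fx=3.7,fy=3.7,interpolation=cv2.INTER_CUBIC)
def px(P):
    q=proj(g,P);return ((q-[240,150]+.5)*3.7-.5).astype(np.int32)
c=np.array([.481,.312]);yaw=.30
def W(x,y,z):return np.r_[c+[x*np.cos(yaw)-y*np.sin(yaw),x*np.sin(yaw)+y*np.cos(yaw)],z]
cv2.polylines(big,[px([W(x,y,.193) for x,y in((-32,-18),(32,-18),(32,18),(-32,18))] if 0 else [W(x/1000,y/1000,.193) for x,y in((-32,-18),(32,-18),(32,18),(-32,18))])],True,(0,255,0),1)
cv2.polylines(big,[px([W(.0485*np.cos(a),.0485*np.sin(a),.015) for a in np.linspace(0,6.3,60)])],True,(0,0,255),1)
cv2.imwrite("pics/w1z.png",big)
```

```text
[[-0.2977  0.9188  0.2592  0.4103]
 [ 0.9547  0.2865  0.0807  0.2891]
 [-0.0001  0.2714 -0.9625  0.43  ]
 [ 0.      0.      0.      1.    ]] 334.1381377270053 [-0.0155  0.      0.      0.      0.    ]
(301, 210) [0.4557 0.2921]
(344, 210) [0.4465 0.3216]
(299, 290) [0.516  0.3085]
(341, 290) [0.5063 0.3394]
(320, 278) [0.5017 0.3209]
foot (281, 205) [0.4912 0.2686]
foot (356, 205) [0.4632 0.3584]
foot (318, 169) [0.4352 0.2996]
```

View pics/w1z.png

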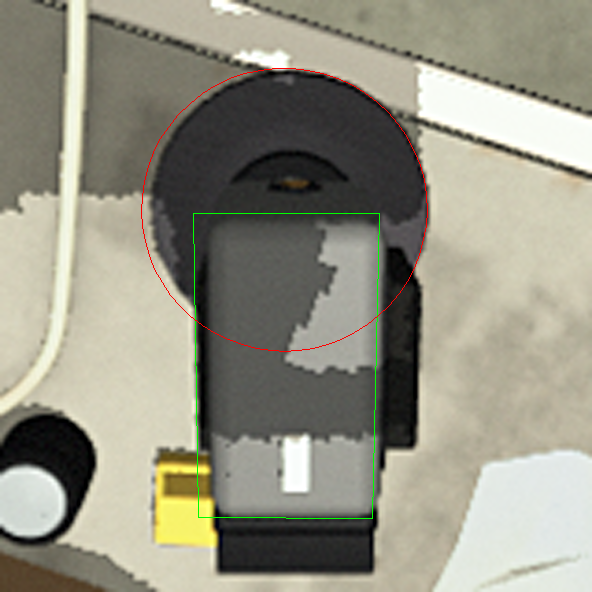

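The head centre is about 1.7 mm further left than the drawn box and the yaw of 0.30 fits, so the axis is about (0.4805,0.3133), which agrees with the top view (0.4814,0.3131). The aim yaws are short −0.280 and tall +0.585. Now I'll align, descend and squeeze.

```bash
python3 go.py .4805 .3133 .148 .30; python3 nudge.py '{"tx": [-0.008,0,0,0,0,0],"ty": [-0.044,0,0,0,0,0],"tz": [0.4,0.6,0.6,0.6,0.268,0],"turn": [0,0,0,0,0,0],"finger_gap": [1,1,1,1,1,1]}' 40; python3 go.py .4805 .3133 .148 .30
```

```text
pos [0.4809 0.3111 0.2714] headings x -2.8447 tool [-0.0004  0.0022  0.1234] turn -0.0031 tilt [-0.0006 -0.0003 -1.    ] j7 1.227 F [-0.5789 -0.2363  0.333 ] w 92.1 gf 0.0 t 1.65
clock: 2.25
position: [0.481, 0.3087, 0.1467]
ee_rot: [0.466, -3.104, 0.003]
force: [0.5, 1.2, -0.3]
width: 1.0
gripper_force: 0.0
pos [0.481  0.3087 0.1467] headings x -2.8437 tool [-0.0009  0.0045 -0.0013] turn -0.0021 tilt [-0.0028 -0.0023 -1.    ] j7 1.239 F [ 0.4604  1.22   -0.3226] w 92.0 gf 0.0 t 2.25
```

I had the y sign wrong, so I'll correct that and then squeeze.

```bash
python3 nudge.py '{"tx": [-0.018,0,0,0,0,0,0,0,0],"ty": [0.09,0,0,0,0,0,0,0,0],"tz": [-0.02,0,0,0,0,0,0,0,0],"turn": [0,0,0,0,0,0,0,0,0],"finger_gap": [1,1,0,0,0,0,0,0,0]}' 40;  python3 go.py .4805 .3133 .148 .30
```

```text
clock: 3.15
position: [0.4814, 0.3143, 0.1493]
ee_rot: [-0.47, 3.106, 0.001]
force: [3.2, -8.7, 2.6]
width: 0.443
gripper_force: 35.1
pos [0.4814 0.3143 0.1493] headings x -2.841 tool [ 0.0012 -0.0007  0.0013] turn 0.0006 tilt [-0.      0.0004 -1.    ] j7 1.234 F [ 3.199  -8.7343  2.593 ] w 40.8 gf 35.1 t 3.15
```

```bash
python3 nudge.py '{"tx": [0,0,0,0,0,0,0,0],"ty": [-0.02,0,0,0,0,0,0,0],"tz": [-0.12,-0.2,-0.2,-0.2,-0.2,-0.12,0,0],"turn": [0,0,0,0,0,0,0,0],"finger_gap": [0,0,0,0,0,0,0,0]}';  python3 go.py .4803 .3140 .201 -.284
```

```text
clock: 3.95
position: [0.4814, 0.3138, 0.2008]
ee_rot: [0.471, -3.106, -0.001]
force: [1.2, 5.7, -8.2]
width: 0.437
gripper_force: 40.0
pos [0.4814 0.3138 0.2008] headings x -2.8408 tool [ 0.001   0.0005 -0.0002] turn 0.5848 tilt [-0.0004  0.0008 -1.    ] j7 1.233 F [ 1.2344  5.7124 -8.2004] w 40.2 gf 40.0 t 3.95
```

The reader is following: 8 N downward load at about 51 mm lift. Turning to the short label.

Scaled: 0.0004 m is 0.008, 0.0005 m is 0.01.

```bash
python3 nudge.py '{"tx": [0.01,0,0,0,0,0,0,0,0,0],"ty": [0.008,0,0,0,0,0,0,0,0,0],"tz": [0,0,0,0,0,0,0,0,0,0],"turn": [0.075,0.075,0.075,0.075,0.075,0.075,0.075,0.06,0,0],"finger_gap": [0,0,0,0,0,0,0,0,0,0]}';  python3 go.py .4803 .3140 .201 -.284; python3 -c "
from cell import arm;print(arm.observe()['ft_torque'])"
```

```text
clock: 4.95
position: [0.4813, 0.3144, 0.2008]
ee_rot: [0.445, 3.11, 0.002]
force: [2.3, 5.3, -10.0]
width: 0.438
gripper_force: 40.0
pos [0.4813 0.3144 0.2008] headings x 2.8573 tool [ 0.0009 -0.0007 -0.0002] turn -0.0003 tilt [ 0.0005  0.0012 -1.    ] j7 0.7 F [  2.2868   5.2925 -10.01  ] w 40.3 gf 40.0 t 4.95
[ 1.59103411 -0.70285182 -0.06524744]
```

Yaw is −0.284. The two grasp lines intersect at axis (0.482,0.314), which confirms the aim within about 0.2°. Now I'll ease the squeeze so the catch engages at half-way.

```bash
python3 nudge.py '{"tx": [0,0,0,0,0],"ty": [0,0,0,0,0],"tz": [0,0,0,0,0],"turn": [0,0,0,0,0],"finger_gap": [0,0,0,0,0]}' 3;  python3 go.py .4822 .3143 .199 -.282
python3 - <<'E'
from h import *
from cell import arm
g=arm.get_image("scene");pickle.dump(g,open("s2.pkl","wb"))
im=g["image"][130:310,220:400];big=cv2.resize(im,(600,600),interpolation=cv2.INTER_CUBIC)
def px(P): return ((proj(g,P)-[220,130]+.5)/.3-.5).astype(np.int32)
c=np.array([.4822,.3143]);y=-.282;L=np.array([np.cos(y),np.sin(y)])
for h,col in((.215,(0,255,0)),):
    cv2.polylines(big,[px([np.r_[c+.039*L,h],np.r_[c+.160*L,h]])],False,col,1)
S=np.array([-np.sin(y),np.cos(y)])
cv2.polylines(big,[px([np.r_[c+a*L+b*S,z] for a,b,z in((-.032,-.018,.243),(-.032,.018,.243),(-.032,.018,.187),(-.032,-.018,.187))])],True,(0,0,255),1)
cv2.imwrite("pics/s2.png",big)
E
```

```text
clock: 5.45
position: [0.4814, 0.3126, 0.2014]
ee_rot: [0.447, 3.11, -0.001]
force: [0.6, 0.1, -0.0]
width: 0.158
gripper_force: 0.0
pos [0.4814 0.3126 0.2014] headings x 2.8561 tool [-0.0003  0.0019  0.0024] turn -0.0035 tilt [-0.     -0.0006 -1.    ] j7 0.7 F [ 0.5999  0.1063 -0.0454] w 14.5 gf 0.0 t 5.45
```

View pics/s2.png

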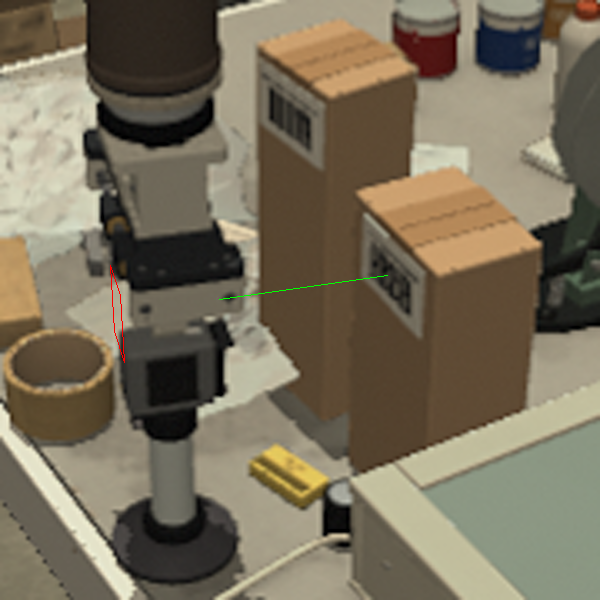

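The eased grip let the reader slide down out of the fingers to stowed. It's still turned to the short label, and nothing else was disturbed. Friction gave out before the paddle did, so I'll regrip and hold it squeezed at half-way instead.

```bash
python3 nudge.py '{"tx": [0,0,0,0,0,0,0,0],"ty": [0.038,0,0,0,0,0,0,0],"tz": [0,0,0,0,0.5,0.568,0,0],"turn": [0,0,0,0,0,0,0,0],"finger_gap": [1,1,1,1,1,1,1,1]}' 40;  python3 go.py .4822 .3143 .148 -.282
```

```text
clock: 6.3
position: [0.4814, 0.3149, 0.148]
ee_rot: [-0.446, -3.109, 0.001]
force: [-0.6, -0.0, 0.4]
width: 0.754
gripper_force: 0.0
pos [0.4814 0.3149 0.148 ] headings x 2.8568 tool [-0.0009 -0.0004 -0.    ] turn -0.0028 tilt [-0.0011 -0.0007 -1.    ] j7 0.711 F [-0.6318 -0.0008  0.4237] w 69.4 gf 0.0 t 6.3
```

Scaled: -0.0006 m is -0.012, -0.0004 m is -0.008.

```bash
python3 nudge.py '{"tx": [-0.012,0,0,0,0,0,0,0],"ty": [-0.008,0,0,0,0,0,0,0],"tz": [0,0,0,0,0,0,0,0],"turn": [0,0,0,0,0,0,0,0],"finger_gap": [0,0,0,0,0,0,0,0]}' 40;  python3 go.py .4822 .3143 .148 -.282
```

```text
clock: 7.1
position: [0.4824, 0.3144, 0.1485]
ee_rot: [0.446, 3.109, 0.001]
force: [-0.7, -1.1, 5.5]
width: 0.438
gripper_force: 39.9
pos [0.4824 0.3144 0.1485] headings x 2.8565 tool [ 0.0002 -0.0002  0.0005] turn -0.0031 tilt [ 0.0005  0.0003 -1.    ] j7 0.713 F [-0.6745 -1.0851  5.5047] w 40.3 gf 39.9 t 7.1
```

Scaled: -0.0105 m is -0.21, -0.01 m is -0.2.

```bash
python3 nudge.py '{"tx": [0,0,0,0,0,0,0],"ty": [0,0,0,0,0,0,0],"tz": [-0.2,-0.2,-0.2,-0.2,-0.21,0,0],"turn": [0,0,0,0,-0.002,0,0],"finger_gap": [0,0,0,0,0,0,0]}';  python3 go.py .4823 .3144 .1985 -.282
python3 - <<'E'
from h import *
from cell import arm
g=arm.get_image("scene");pickle.dump(g,open("s3.pkl","wb"))
im=g["image"][130:310,220:400];big=cv2.resize(im,(600,600),interpolation=cv2.INTER_CUBIC)
def px(P): return ((proj(g,P)-[220,130]+.5)/.3-.5).astype(np.int32)
c=np.array([.4823,.3144]);y=-.282;L=np.array([np.cos(y),np.sin(y)]);S=np.array([-np.sin(y),np.cos(y)])
cv2.polylines(big,[px([np.r_[c+.039*L,.215],np.r_[c+.160*L,.215]])],False,(0,255,0),1)
for b in(-.018,.018):cv2.polylines(big,[px([np.r_[c+a*L+b*S,z] for a,z in((-.032,.243),(.032,.243),(.032,.187),(-.032,.187))])],True,(0,0,255),1)
cv2.imwrite("pics/s3.png",big)
E
```

```text
clock: 7.8
position: [0.4822, 0.3144, 0.1987]
ee_rot: [0.443, 3.11, 0.0]
force: [3.5, 1.2, -8.9]
width: 0.441
gripper_force: 39.9
pos [0.4822 0.3144 0.1987] headings x 2.8586 tool [-0.0001  0.      0.0002] turn -0.001 tilt [ 0.0003  0.0002 -1.    ] j7 0.702 F [ 3.4823  1.2134 -8.892 ] w 40.6 gf 39.9 t 7.8
```

View pics/s3.png

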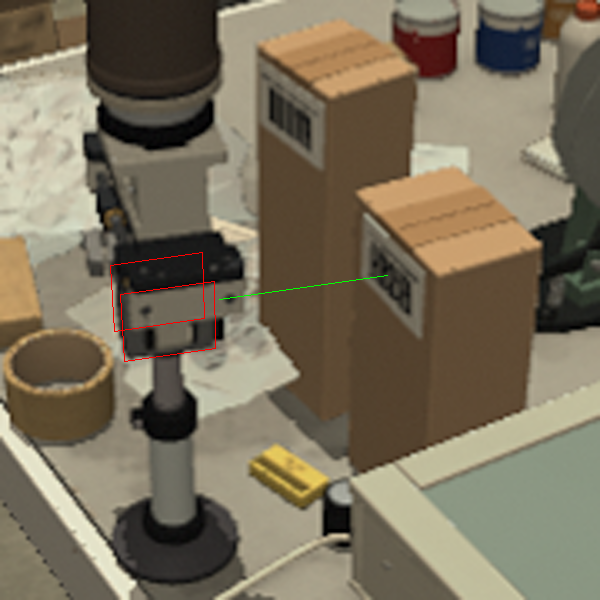

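The reader is up at half-way and the outline matches the head. The line of sight ends at (386,275), on the middle of the short label. Holding for 2.5 s.

```bash
for i in 1 2; do python3 nudge.py '{"tx": [0,0,0,0,0,0,0,0,0,0],"ty": [0,0,0,0,0,0,0,0,0,0],"tz": [0,0,0,0,0,0,0,0,0,0],"turn": [0,0,0,0,0,0,0,0,0,0],"finger_gap": [0,0,0,0,0,0,0,0,0,0]}'|tail -1; done; python3 nudge.py '{"tx": [0,0,0,0,0],"ty": [0,0,0,0,0],"tz": [0,0,0,0,0],"turn": [0,0,0,0,0],"finger_gap": [0,0,0,0,0]}'; python3 go.py .4823 .3144 .2485 .588
```

```text
gripper_force: 39.9
gripper_force: 39.9
clock: 10.35
position: [0.4822, 0.3145, 0.1984]
ee_rot: [-0.443, -3.11, 0.0]
force: [3.6, -0.1, -9.9]
width: 0.441
gripper_force: 39.9
pos [0.4822 0.3145 0.1984] headings x 2.8587 tool [-0.0001 -0.     -0.0501] turn -0.8709 tilt [-0. -0. -1.] j7 0.702 F [ 3.6305 -0.0894 -9.9355] w 40.6 gf 39.9 t 10.35
```

Scaled: -0.01 m is -0.2, -0.008 m is -0.16.

```bash
python3 nudge.py '{"tx": [0,0,0,0,0,0,0],"ty": [0,0,0,0,0,0,0],"tz": [-0.2,-0.2,-0.2,-0.2,-0.16,-0.054,0],"turn": [0,0,0,0,0,0,0],"finger_gap": [0,0,0,0,0,0,0]}'; python3 go.py .4823 .3144 .2485 .588;  python3 nudge.py '{"tx": [0,0,0,0,0,0,0,0,0,0],"ty": [0,0,0,0,0,0,0,0,0,0],"tz": [0,0,0,0,0,0,0,0,0,0],"turn": [-0.097,-0.097,-0.097,-0.097,-0.097,-0.097,-0.097,-0.097,-0.095,0],"finger_gap": [0,0,0,0,0,0,0,0,0,0]}'; python3 go.py .4823 .3144 .2485 .588
```

```text
clock: 11.05
position: [0.4821, 0.3145, 0.2488]
ee_rot: [-0.443, -3.11, 0.001]
force: [3.7, 1.1, -15.3]
width: 0.442
gripper_force: 39.9
pos [0.4821 0.3145 0.2488] headings x 2.8587 tool [-0.0002  0.      0.0003] turn -0.8709 tilt [-0.0003 -0.0003 -1.    ] j7 0.692 F [  3.6599   1.1097 -15.2987] w 40.6 gf 39.9 t 11.05
clock: 12.05
position: [0.4822, 0.3143, 0.2488]
ee_rot: [0.913, -3.006, 0.0]
force: [5.0, 0.1, -14.8]
width: 0.442
gripper_force: 39.9
pos [0.4822 0.3143 0.2488] headings x -2.552 tool [-0.0002 -0.      0.0003] turn 0.0016 tilt [-0.0005 -0.0003 -1.    ] j7 1.503 F [  4.9737   0.0937 -14.7936] w 40.7 gf 39.9 t 12.05
```

At the top stop: load 15 N against a 9–10 N pull, so it's pressing on the end, and the yaw is 0.590. I'll do a final check with a picture.

```bash
python3 nudge.py '{"tx": [0,0,0,0,0,0,0,0],"ty": [0,0,0,0,0,0,0,0],"tz": [0,0,0,0,0,0,0,0],"turn": [0.0015,0,0,0,0,0,0,0],"finger_gap": [0,0,0,0,0,0,0,0]}'; python3 go.py .4823 .3144 .2485 .588
python3 - <<'E'
from h import *
from cell import arm
g=arm.get_image("scene")
im=g["image"][130:310,220:400];big=cv2.resize(im,(600,600),interpolation=cv2.INTER_CUBIC)
def px(P): return ((proj(g,P)-[220,130]+.5)/.3-.5).astype(np.int32)
c=np.array([.4823,.3144]);y=.588;L=np.array([np.cos(y),np.sin(y)]);S=np.array([-np.sin(y),np.cos(y)])
cv2.polylines(big,[px([np.r_[c+.039*L,.265],np.r_[c+.197*L,.265]])],False,(0,255,0),1)
for b in(-.018,.018):cv2.polylines(big,[px([np.r_[c+a*L+b*S,z] for a,z in((-.032,.293),(.032,.293),(.032,.237),(-.032,.237))])],True,(0,0,255),1)
cv2.imwrite("pics/s4.png",big)
E
```

```text
clock: 12.85
position: [0.4821, 0.3144, 0.2489]
ee_rot: [0.908, -3.007, 0.0]
force: [4.3, 0.1, -19.5]
width: 0.443
gripper_force: 39.9
pos [0.4821 0.3144 0.2489] headings x -2.5552 tool [-0.0002 -0.0001  0.0004] turn -0.0016 tilt [-0.0003 -0.0003 -1.    ] j7 1.5 F [  4.2993   0.1372 -19.4609] w 40.8 gf 39.9 t 12.85
```

View pics/s4.png

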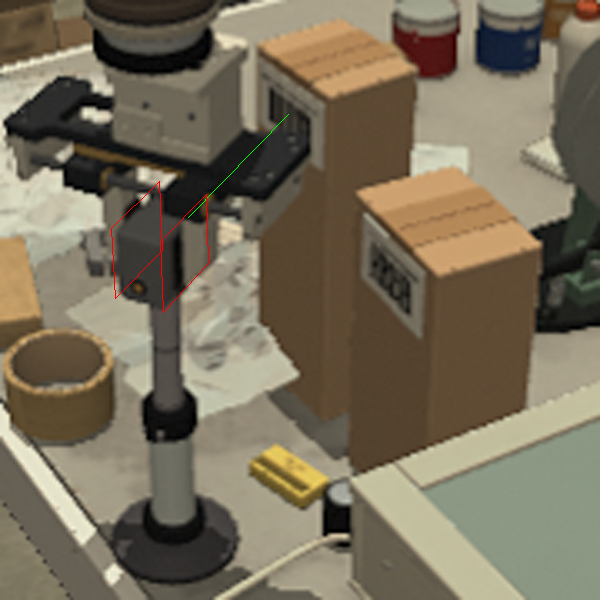

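The reader is at the top; its outline matches, and the line of sight ends at (288,114) against a label middle of (292,120), which is about 2 mm. The parcels haven't moved. I'll hold a little longer and hand in.

Scaled: 0.0003 m is 0.006.

```bash
python3 nudge.py '{"tx": [0,0,0,0,0,0,0,0,0,0],"ty": [0,0,0,0,0,0,0,0,0,0],"tz": [0.006,0,0,0,0,0,0,0,0,0],"turn": [0,0,0,0,0,0,0,0,0,0],"finger_gap": [0,0,0,0,0,0,0,0,0,0]}'; python3 nudge.py '{"tx": [0,0,0,0,0,0,0,0,0,0],"ty": [0,0,0,0,0,0,0,0,0,0],"tz": [0,0,0,0,0,0,0,0,0,0],"turn": [0,0,0,0,0,0,0,0,0,0],"finger_gap": [0,0,0,0,0,0,0,0,0,0]}'; python3 go.py .4823 .3144 .2485 .588; python3 -c "
from cell import arm;print(arm.sign_off())"
```

```text
clock: 13.9
position: [0.4822, 0.3144, 0.2488]
ee_rot: [0.908, -3.007, 0.0]
force: [3.5, -1.4, -15.8]
width: 0.441
gripper_force: 39.9
clock: 14.9
position: [0.4822, 0.3145, 0.2488]
ee_rot: [-0.908, 3.007, -0.0]
force: [3.6, -2.1, -14.9]
width: 0.444
gripper_force: 39.9
pos [0.4822 0.3145 0.2488] headings x -2.555 tool [-0.     -0.0001  0.0003] turn -0.0014 tilt [ 0. -0. -1.] j7 1.501 F [  3.6269  -2.1124 -14.9026] w 40.8 gf 39.9 t 14.9
the job is handed in; nothing more can be done
None
```

Handed in at 14.9 s with no verdict shown: the reader was held squeezed at half-way on the short label for 2.5 s (the catch itself not engaged, after a first try at easing the grip let it drop back to stowed), then pulled to the top stop and held steady within about 2 mm of the tall label's middle by the scene camera; the parcels did not move.

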